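# Refit the latch return spring of the bench centrifuge

### The arm

A 6-joint arm with a two-finger parallel gripper is mounted at the origin on the work surface. World frame = base frame: x ahead of the robot, y to its left, z up, the work surface at z = 0. Lengths are in m, angles in rad, forces in N, time in s.
With the tool pointing down it reaches from about 0.4 to 0.825 m from the base axis. Payload 7 kg.
Tool frame: the origin (TCP) lies on the centre line of the jaws, within the pads' length; the fingertips stand 25 mm ahead of it and the grasp point (between the pads) lies 6 mm ahead of it; z points along the fingers, y is the line along which they close (so a half turn about z gives the same grasp; the last joint's range is limited). The gripper opens to 88 mm and grips with 3 to 60 N. Pads are 19 mm wide; open, the fingers measure 130 mm over their backs; the gripper's body (78 mm by 193 mm) begins 47 mm behind the grasp point.
Start: joints at [-0.878, 0.359, 0.012, 0, -1.224, -0.288], TCP at [0.266, -0.62, 0.252] pointing down, gripper open.
Joint ranges: [-3.07, 3.07], [-1.43, 2.12], [-1.02, 1.25], [-3.03, 1.67], [-3.05, -0], [-3.03, 3.03]. Speed limits (rad/s): [2.39, 2.39, 3.01, 3.14, 3.14, 3.14].

### API

Orientations are given as [roll, pitch, yaw] about the fixed x, y, z axes, in that order (R = Rz(yaw) Ry(pitch) Rx(roll)).
In Python, from station import readout, vision, arm gives the robot as it stands. The module is installed in compiled form; this text tells all that it offers.
- The arm moves only by the tool carry_out, never from a script. Its argument "commands" is a list of rows, each an object with "dp": the shift along the tool's x, y, z in m, a list of three; "rotation": the turn, a rotation vector about the tool's x, y, z in degrees, a list of three. In form: [{"dp": [dx, dy, dz], "rotation": [wx, wy, wz]}, ...]. A call has 1 to 8 rows; each row shifts and turns the commanded pose from where the row before left it, along the tool's axes as they then stand; what a row does not reach is not made up. A row lasts 1/8 s, in which the tool goes at most 62.5 mm and 10.7 degrees, less where a joint would pass 70% of its speed; a pose out of reach is approached as far as the arm can. A call with a gripper value outside its range is refused whole. "grip" is the finger opening in m, from 0 to 0.0876, set as the call begins (left out, the last holds). The fingers move at their own pace and stop on an object; "force" is the grip in N (left out, the last holds). Time passes only in rows, so rows that do not move let the fingers close. It gives the time, the measured TCP pose, the force, the opening and the grip force at its end, in the units of the state.
- readout.get_state(): the state, without advancing time (a new reading comes with each control period).
- vision.grab_frame(name): name is "side" or "top" or "wrist"; returns (picture, depth): 420x560x3 uint8, red, green, blue; 420x560 float32, m along the optical axis (not along the pixel's ray), 0 where there is no reading.
- vision.calibration(name): a dict with "fovy" (degrees; the focal length in pixels is half the picture's height over the tangent of half this angle, whatever the lens; pixels are square), "cx", "cy" (the principal point, pixels), "origin" and "attitude" of the camera in the world; the wrist camera has in their place "mount" (4x4, takes a point from camera to tool coordinates, whose origin is the TCP and whose axes are the flange's). Camera axes: x right, y down, z forward; pixel columns grow to the right and rows downward; lengths in m; the calibration is good to about 2 mm. A picture is of the moment at which its call begins: read the wrist's pose just before it. calibration takes no time and is no camera call.
- arm.job_done(): hands the job in; it is judged then, once.
Trained networks look in the newest picture that a camera, given by its name, has taken for a name from the list of things; names that differ only in an ending like _2 or _b are one class to them, and where a whole thing is asked for, a point or a joint stands for the part that bears it (a point fixed in the world has none). Each returns a list of dicts, best first, with "score" (0 to 1); they miss things now and then, are a little off and sometimes report something else, mostly with a low value. They report only what shows in the picture. A call takes as long as a camera call. They do not tell look-alikes from the thing itself.
- vision.trace(label, camera): "pixels" (420x560 bool, what is visible of it) and "position" ([row, column] in pixels, amid what is visible of it).
The state is a dict: "t": time; "q": joint angles; "qd": joint speeds; "joint_efforts": joint torques, N m; "eef_pos": TCP position; "ee_rot": TCP orientation; "force": force on the tool from outside, world axes, zero at the start; "moment": the same for the moment, N m; "width": finger opening in m; "gripper_force": force on a finger pad.
Only numpy, scipy, OpenCV 4.12 (cv2) and the standard library are available. Lean on these libraries where they do the work, as an engineer would, in place of code of your own. Each camera call takes 0.05 s, during which the arm holds its last target. There are 200 camera calls.

### The job

The lid-latch chassis of the bench centrifuge is waiting for its return spring. Take the spring with the blue tab (leave the spare with the orange tab where it stands), first hook its bent leg into the hole of the grey anchor block, then stretch it and set its collar down over the yellow post until it is seated on the post's round foot, and let go.

Things in the scene. Friction and masses are not known exactly. Their poses are not given: they have to be found in the camera images.
- spring: Spring to fit, standing upright, 120 g. Origin: centre of the collar's underside; z up; hook at -x. Dark collar tube, open below: outside 34, bore 24, 34 mm deep. Dark head to 54 mm up. Blue grip tab above it, 22 (x) by 14 (y) mm, 54 to 91 mm up, over the collar. Coil, 16 mm thick, 43 mm up, runs to the hook. A guide rod keeps it straight: it only lengthens, up to 65 mm, at 0.9 N + 110 N/m.
- spring_hook (a point): Lower tip of the blue spring's hook: a round steel leg 8 mm thick pointing straight down from the coil's far end, its tip level with the collar's underside. Relaxed it is at (-90 mm, 0, 0) of spring, farther to -x when stretched. Held by the tab, the whole spring stays level.
- chassis: Fixed aluminium plate 220 x 110 x 10 mm; origin under its centre, z up. Grey anchor block 46 mm square at x -67.5, y 0 mm, top at z 56, with a round upright hole 23 mm wide, 46 deep. Post at x +67.5, y 0: dark foot 40 mm wide, top at z 24, carrying a yellow pin 9 mm thick, tip at z 36. Hole to post: 135 mm. Black solenoid (to z 32) and latch bar (to z 22) along the long edges.
- spare: Spare spring with an orange tab, otherwise of the same shape and size, also standing on the bench; to be left alone. Origin and axes as for the blue one.
Not all that is in view belongs to the job. Leave any purple look-alike of the spring alone. What is meant by the chassis is not turquoise, and is the larger of those in its own colour.

How it is judged:
On the way, in this order (a step that is already met when the one before it is completed fails the run):
1. the blue spring's hook leg is in the hole of the anchor block (x of spring_hook in the frame of chassis between -0.081 and -0.054 m and y of spring_hook in the frame of chassis between -0.0135 and 0.0135 m and z of spring_hook in the frame of chassis below 0.051 m), for 0.1 s.
2. the spring is stretched and its collar is down over the post (x of spring in the frame of chassis between 0.0515 and 0.0835 m and y of spring in the frame of chassis between -0.014 and 0.014 m and z of spring in the frame of chassis below 0.031 m), for 0.1 s.
At the end, for the whole second after the job is handed in: The blue spring rests within 11 degrees of upright; its hook tip is in the hole (within 13.5 mm of the axis each way), at least 10 mm below the block's top; its collar surrounds the pin (centre within 16 mm of the post along the plate, 14 mm across), its underside at most 7 mm above the post's foot (all of step 2 and x of spring_hook in the frame of chassis between -0.081 and -0.054 m and y of spring_hook in the frame of chassis between -0.0135 and 0.0135 m and z of spring_hook in the frame of chassis below 0.046 m and angle between spring's own z axis and vertical below 0.2 rad and linear speed of spring below 0.02 m/s); the robot touches nothing.
It fails at once if the orange spare spring is moved by more than 30 mm or knocked over (distance of spare from where it was at the start of the episode above 0.03 m or angle between spare's own z axis and vertical above 0.5 rad).
It also fails if it takes over 42 s, if anything falls off the work surface, if the arm or the gripper's body presses on something with over 40 N, if the wrist force passes 120 N, or if a joint passes its speed limit or range.

## Working session

There is one attempt and no reset: what is moved stays moved. The work goes in short steps, Python scripts to look and compute and a tool call to move; the robot and the scene stay as the last step left them, time stands still between calls to the robot, and variables do not carry over. Pictures are saved under pics/ and viewed, at most 12 in all, crops included, and the job is handed in when it is done.

Besides the shell and the picture viewer there is one more tool, called after ">>>" by a JSON object that holds its "op" and its "data", one argument or row to a line. carry_out: Moves the arm, as the interface text tells. Its arguments: {"type":"object","properties":{"commands":{"type":"array"},"grip":{"type":"number"},"force":{"type":"number"}},"required":["commands"]}

```bash
mkdir -p pics; cat > h.py <<'E'
import numpy as np, cv2
from scipy.spatial.transform import Rotation as R
from station import readout, vision, arm
def cam(name):
    c=vision.calibration(name); f=210/np.tan(np.radians(c['fovy'])/2)
    if 'mount' in c:
        s=readout.get_state(); M=np.eye(4); M[:3,:3]=R.from_euler('xyz',s['ee_rot']).as_matrix(); M[:3,3]=s['eef_pos']; T=M@np.array(c['mount'])
    else:
        T=np.eye(4); a=np.array(c['attitude']); T[:3,:3]=a if a.shape==(3,3) else (R.from_euler('xyz',a).as_matrix() if a.size==3 else R.from_quat(a).as_matrix()); T[:3,3]=c['origin']
    return f,c['cx'],c['cy'],T
def cloud(name):
    k=cam(name); p,d=vision.grab_frame(name); f,cx,cy,T=k
    v,u=np.mgrid[:420,:560]; P=np.stack([(u-cx)/f*d,(v-cy)/f*d,d],-1)@T[:3,:3].T+T[:3,3]
    P[d==0]=np.nan
    return p,P
def save(n,p): cv2.imwrite('pics/'+n,p[:,:,::-1])
E
python3 - <<'E'
from h import *
print(readout.get_state())
for n in('side','top','wrist'):
    print(n,vision.calibration(n))
    p,P=cloud(n); save(n+'0.png',p); np.savez(''+n+'0.npz',p=p,P=P)
    if n=='top':
        for l in('spring','spring_hook','chassis','spare'):
            for r in vision.trace(l,n): 
                m=r['pixels']; q=P[m]; print(l,r['score'],r['position'],m.sum(),np.nanmedian(q,0),np.nanmax(q[:,2]),p[m].mean(0))
a=cv2.imread('pics/top0.png');b=cv2.imread('pics/side0.png')
E
```

```text
{'t': 0.0, 'q': array([-8.77919572e-01,  3.59385088e-01,  1.10339003e-02, -3.57141452e-04,
       -1.22410207e+00, -2.88120164e-01]), 'qd': array([ 0.00129688, -0.00162756,  0.00077934,  0.00062695, -0.00059097,
        0.00081849]), 'joint_efforts': array([ 1.02642527e-03, -5.82721782e+01,  2.93051291e+01,  6.99727848e+00,
        6.74785028e-03, -1.34798138e-04]), 'eef_pos': array([ 0.26561787, -0.6200374 ,  0.2506117 ]), 'ee_rot': array([ 3.13990861e+00, -1.48970791e-04, -2.73695757e+00]), 'force': array([ 0.47869713, -0.45671444,  0.15955613]), 'moment': array([0.03579143, 0.02592692, 0.02504076]), 'gripper_force': 0.0, 'width': 0.08758198044806562}
side {'fovy': 46.418775896674696, 'cx': 269.4165089836802, 'cy': 210.72197582851612, 'origin': array([-0.15679138,  0.60774346,  0.77802906]), 'attitude': array([-2.2228778 ,  0.01859366, -2.39853791])}
top {'fovy': 54.40992355025346, 'cx': 282.8982165743729, 'cy': 217.44875826544978, 'origin': array([ 0.34402453, -0.10283835,  0.96881348]), 'attitude': array([-2.97235911,  0.00345069, -1.57915625])}
spring 0.88 [193.2, 400.7] 469 [ 0
[... 874 characters left out ...]
626574]
chassis 0.68 [154.5, 234.0] 2011 [0.65809509 0.0128191  0.00791355] 0.04436916282812353 [183.1949279  183.03281949 184.12630532]
spare 0.8 [233.4, 282.6] 378 [ 0.46206304 -0.0981975   0.04936967] 0.09343186599977726 [133.52645503 111.96560847  99.33068783]
wrist {'fovy': 68.12794442704295, 'cx': 284.24584755906756, 'cy': 212.9463468961196, 'mount': array([[ 3.16384458e-04, -9.63716317e-01, -2.66928381e-01,
         7.18181446e-02],
       [ 9.99999729e-01,  4.82293547e-04, -5.55991038e-04,
         8.63217802e-04],
       [ 6.64555471e-04, -2.66928133e-01,  9.63716208e-01,
        -1.32946258e-01],
       [ 0.00000000e+00,  0.00000000e+00,  0.00000000e+00,
         1.00000000e+00]])}
```

View pics/top0.png

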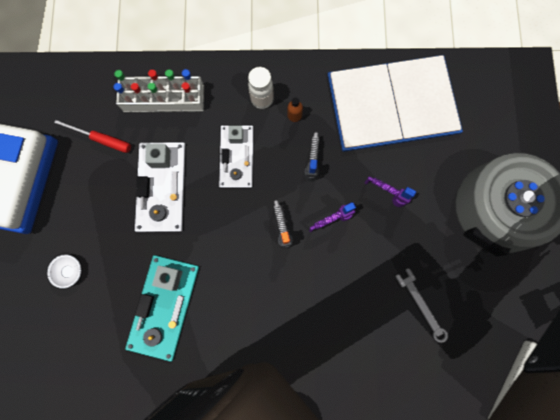

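View pics/side0.png

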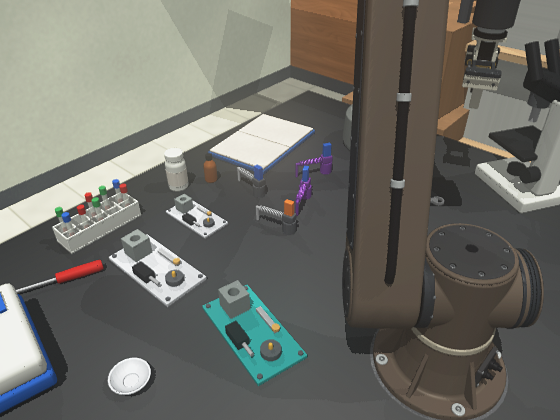

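The top view shows the real blue spring (grey coil) at about row 165, column 309, with its hook toward the image top. The orange spare is at (233, 283), the two purple look-alikes are at columns 341 and 401, and the large white chassis is at (190, 158). The chassis anchor is at (153, 155) and its post at (212, 158).

```bash
python3 - <<'E'
from h import *
for n in('top',):
    z=np.load(n+'0.npz'); p=z['p'].astype(int);P=z['P']
    def box(r0,r1,c0,c1):
        m=np.zeros(p.shape[:2],bool); m[r0:r1,c0:c1]=1; return m&np.isfinite(P[...,2])
    b=box(120,185,295,330)
    tab=b&(P[...,2]>.08); q=P[tab]; print('tab',len(q),q.mean(0),q.min(0),q.max(0))
    bl=b&(p[...,2]>p[...,0]+40); print('blue',bl.sum(),P[bl].mean(0))
    co=b&(P[...,2]>.035)&(P[...,2]<.06); q=P[co]
    c=q[:,:2].mean(0);d=np.linalg.svd(q[:,:2]-c)[2][0]; t=(q[:,:2]-c)@d; print('coil',c,d,np.degrees(np.arctan2(d[1],d[0])),c+d*t.min(),c+d*t.max())
    b=box(135,235,130,190)
    an=b&(abs(P[...,2]-.056)<.008); q=P[an]; print('anchor',len(q),cv2.minAreaRect(q[:,:2].astype('f4')),np.median(q[:,2]))
    po=b&(P[...,2]>.016)&(P[...,2]<.04); po[:200]=0; q=P[po]; print('foot',len(q),q.mean(0),cv2.minEnclosingCircle(q[:,:2].astype('f4')))
    pl=b&(abs(P[...,2]-.0105)<.004); q=P[pl]; print('plate',cv2.minAreaRect(q[:,:2].astype('f4')))
    pl=b&(p.min(-1)>120);  pl&=P[...,2]<.02; q=P[pl]; print('plate2',cv2.minAreaRect(q[:,:2].astype('f4')))
    s=box(190,250,265,300)&(P[...,2]>.08); print('spare tab',P[s].mean(0))
E
```

```text
tab 68 [ 0.61313769 -0.16804612  0.08982157] [ 0.60344163 -0.17615781  0.08016559] [ 0.62582603 -0.16050348  0.09408507]
blue 97 [ 0.61507401 -0.16938401  0.07844646]
coil [ 0.64739525 -0.17212236] [-0.99173     0.12834173] 172.62622211958123 [ 0.70725018 -0.17986831] [ 0.59922232 -0.16588821]
anchor 351 ((0.6551246047019958, 0.19708161056041718), (0.04630395397543907, 0.04676104709506035), 0.5395241379737854) 0.05535952032510094
foot 278 [0.52318662 0.20120015 0.0240581 ] ((0.5407447218894958, 0.1984104961156845), 0.03989081457257271)
plate ((0.5880513191223145, 0.2075689435005188), (0.22013433277606964, 0.13221032917499542), 0.46522751450538635)
plate2 ((0.5907045602798462, 0.19856585562229156), (0.11451655626296997, 0.22534020245075226), 89.93962097167969)
spare tab [ 0.45119154 -0.10416726  0.0904534 ]
```

```bash
cat >> h.py <<'E'
def plan(target,yaw,n):
    "n equal rows from the measured pose to target, tool-down yaw (deg); turn applied after shift"
    s=readout.get_state(); M=R.from_euler('xyz',s['ee_rot']); G=R.from_euler('xyz',[np.pi,0,np.radians(yaw)])
    d=(np.array(target)-s['eef_pos'])/n; w=(M.inv()*G).as_rotvec()/n; A=M
    print('q6',s['q'][5],'t',s['t'])
    for i in range(n):
        print(np.round(A.inv().apply(d),4).tolist(), np.round(np.degrees(w),2).tolist()); A=A*R.from_rotvec(w)
E
python3 -c "
from h import *
plan([.613,-.168,.2],172.6,14)"
```

```text
q6 -0.28811879364930554 t 0.35
[-0.0355, 0.0199, 0.0037] [0.0, -0.0, 2.19]
[-0.0347, 0.0213, 0.0037] [0.0, -0.0, 2.19]
[-0.0339, 0.0226, 0.0037] [0.0, -0.0, 2.19]
[-0.033, 0.0239, 0.0037] [0.0, -0.0, 2.19]
[-0.0321, 0.0251, 0.0037] [0.0, -0.0, 2.19]
[-0.0311, 0.0263, 0.0037] [0.0, -0.0, 2.19]
[-0.0301, 0.0275, 0.0037] [0.0, -0.0, 2.19]
[-0.029, 0.0286, 0.0037] [0.0, -0.0, 2.19]
[-0.0279, 0.0297, 0.0037] [0.0, -0.0, 2.19]
[-0.0267, 0.0307, 0.0037] [0.0, -0.0, 2.19]
[-0.0255, 0.0317, 0.0037] [0.0, -0.0, 2.19]
[-0.0243, 0.0327, 0.0037] [0.0, -0.0, 2.19]
[-0.0231, 0.0336, 0.0037] [0.0, -0.0, 2.19]
[-0.0218, 0.0344, 0.0037] [0.0, -0.0, 2.19]
```

>>> {"op": "carry_out", "data": {
  "commands": [
    {"dp": [-0.0355,0.02,0.0037],"rotation": [0,0,2.2]},
    {"dp": [-0.0347,0.0213,0.0037],"rotation": [0,0,2.2]},
    {"dp": [-0.034,0.0226,0.0037],"rotation": [0,0,2.2]},
    {"dp": [-0.033,0.024,0.0037],"rotation": [0,0,2.2]},
    {"dp": [-0.032,0.025,0.0037],"rotation": [0,0,2.2]},
    {"dp": [-0.031,0.0263,0.0037],"rotation": [0,0,2.2]},
    {"dp": [-0.03,0.0275,0.0037],"rotation": [0,0,2.2]}
  ],
  "grip": 0.05
}}

```text
t: 1.23
eef_pos: [0.44, -0.3932, 0.2257]
ee_rot: [-3.141, 0.0, -3.007]
force: [0.7, -0.6, -0.4]
width: 0.0502
gripper_force: 0.0
```

>>> {"op": "carry_out", "data": {
  "commands": [
    {"dp": [-0.029,0.0286,0.0037],"rotation": [0,0,2.2]},
    {"dp": [-0.028,0.0297,0.0037],"rotation": [0,0,2.2]},
    {"dp": [-0.0267,0.0307,0.0037],"rotation": [0,0,2.2]},
    {"dp": [-0.0255,0.0317,0.0037],"rotation": [0,0,2.2]},
    {"dp": [-0.0243,0.0327,0.0037],"rotation": [0,0,2.2]},
    {"dp": [-0.023,0.0336,0.0037],"rotation": [0,0,2.2]},
    {"dp": [-0.022,0.0344,0.0037],"rotation": [0,0,2.1]},
    {"dp": [0,0,0],"rotation": [0,0,0]}
  ]
}}

```text
t: 2.22
eef_pos: [0.615, -0.1664, 0.1991]
ee_rot: [3.142, -0.0, 3.013]
force: [-0.3, -1.4, -0.5]
width: 0.05
gripper_force: 0.0
```

```bash
python3 - <<'E'
from h import *
s=readout.get_state(); print(s['eef_pos'],np.degrees(s['ee_rot']),s['q'],s['t'],s['width'])
p,P=cloud('wrist'); save('w1.png',p); np.savez('w1.npz',p=p,P=P)
p=p.astype(int)
bl=(p[...,2]>p[...,0]+40)&(P[...,2]>.08)&(abs(P[...,0]-.613)<.04)&(abs(P[...,1]+.168)<.04)
q=P[bl]; print(len(q),cv2.minAreaRect(q[:,:2].astype('f4')),np.median(q,0))
co=(P[...,2]>.03)&(P[...,2]<.06)&(P[...,0]>.55)&(abs(P[...,1]+.172)<.04)
q=P[co]; c,(w,h),a=cv2.minAreaRect(q[:,:2].astype('f4')); print('coil',c,w,h,a)
b=q[q[:,0]>.64]; print(np.polyfit(b[:,0],b[:,1],1))
E
```

```text
[ 0.61499776 -0.16642298  0.19906713] [ 1.79998643e+02 -2.67997039e-02  1.72625780e+02] [ 4.14490154e-02  3.33715495e-01 -1.48723371e-01 -1.15731177e-04
 -1.08881444e+00 -1.74089610e+00] 2.225 0.049968359044122945
465 ((0.6083139181137085, -0.16762074828147888), (0.013645157217979431, 0.036118995398283005), 86.37199401855469) [ 0.61331368 -0.16794001  0.09058097]
coil (0.6822747588157654, -0.16274815797805786) 0.16789241135120392 0.041703250259160995 7.996506214141846
[ 0.34123514 -0.39897993]
```

View pics/w1.png

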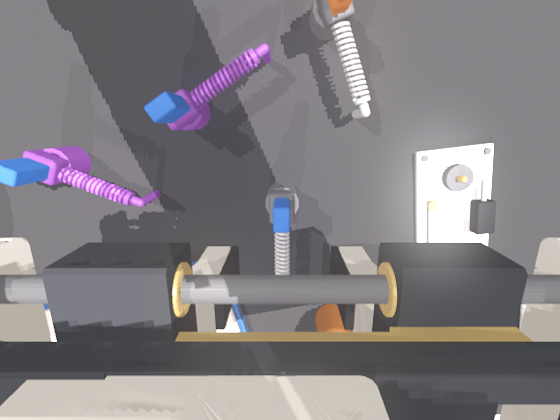

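The wrist view shows the blue tab centred between the fingers at column 281, rows 200–230, with the coil running straight back along the tool axis. I'll descend and grip.

>>> {"op": "carry_out", "data": {
  "commands": [
    {"dp": [0.001,-0.0015,0.03],"rotation": [0,0,0]},
    {"dp": [0,0,0.03],"rotation": [0,0,0]},
    {"dp": [0,0,0.03],"rotation": [0,0,0]},
    {"dp": [0,0,0.02],"rotation": [0,0,0]},
    {"dp": [0,0,0.01],"rotation": [0,0,0]},
    {"dp": [0,0,0],"rotation": [0,0,0]}
  ]
}}

```text
t: 3.02
eef_pos: [0.612, -0.1705, 0.0796]
ee_rot: [-3.141, -0.001, 3.01]
force: [0.5, -0.0, 0.5]
width: 0.05
gripper_force: 0.0
```

>>> {"op": "carry_out", "data": {
  "commands": [
    {"dp": [0,0,0],"rotation": [0,0,0]},
    {"dp": [0,0,0],"rotation": [0,0,0]},
    {"dp": [0,0,0],"rotation": [0,0,0]},
    {"dp": [0,0,0],"rotation": [0,0,0]}
  ],
  "grip": 0.0,
  "force": 40
}}

```text
t: 3.52
eef_pos: [0.6126, -0.1699, 0.0801]
ee_rot: [3.141, 0.0, 3.011]
force: [-0.6, -0.5, -0.0]
width: 0.0157
gripper_force: 0.2
```

>>> {"op": "carry_out", "data": {
  "commands": [
    {"dp": [0,0,-0.02],"rotation": [0,0,0]},
    {"dp": [0,0,-0.04],"rotation": [0,0,0]},
    {"dp": [0,0,-0.04],"rotation": [0,0,0]},
    {"dp": [0,0,-0.03],"rotation": [0,0,0]},
    {"dp": [0,0,0],"rotation": [0,0,0]}
  ]
}}

```text
t: 4.15
eef_pos: [0.6137, -0.17, 0.2126]
ee_rot: [3.141, 0.005, 3.011]
force: [-0.6, 1.0, -2.0]
width: 0.0136
gripper_force: 40.0
```

```bash
python3 - <<'E'
from h import *
s=readout.get_state(); print(s['eef_pos'],np.degrees(s['ee_rot']),s['t'],s['width'],s['gripper_force'])
for n in('top','side'):
  p,P=cloud(n); save(n+'2.png',p); np.savez(n+'2.npz',p=p,P=P)
# chassis pin (yellow) & anchor from the top and side views
  pi=p.astype(int)
  for r in vision.trace('spring_hook',n): q=P[r['pixels']]; print(n,r['score'],r['position'],np.nanmedian(q,0))
  y=(pi[...,0]>pi[...,2]+50)&(pi[...,1]>pi[...,2]+25)&(abs(P[...,0]-.52)<.03)&(abs(P[...,1]-.197)<.03)
  print(n,'pin',y.sum(),np.median(P[y],0))
  a=(abs(P[...,2]-.056)<.005)&(abs(P[...,0]-.655)<.035)&(abs(P[...,1]-.197)<.035)
  print(n,'anchor',cv2.minAreaRect(P[a][:,:2].astype('f4')))
  f=(abs(P[...,2]-.024)<.004)&(abs(P[...,0]-.52)<.03)&(abs(P[...,1]-.197)<.03)
  print(n,'foot',cv2.minEnclosingCircle(P[f][:,:2].astype('f4')),P[f].mean(0))
E
```

```text
[ 0.61372685 -0.16996195  0.21264927] [179.9785114    0.28037411 172.51155071] 4.15 0.013578959948057419 39.987342953681946
top 0.6 [186.5, 379.6] [ 0.57729109 -0.32504356  0.04677509]
top 0.53 [218.5, 325.3] [ 0.49184621 -0.20063631  0.04750421]
top pin 0 [nan nan nan]
top anchor ((0.0, 0.0), (0.0, 0.0), 0.0)
top foot ((0.0, 0.0), 0.0) [nan nan nan]
side 0.61 [128.9, 240.7] [ 0.6966203  -0.17745079  0.16884499]
side 0.47 [160.9, 306.4] [ 0.58005496 -0.32846848  0.04354197]
side pin 21 [0.51983167 0.19931758 0.03188043]
side anchor ((0.6559213399887085, 0.19778433442115784), (0.050003208220005035, 0.047587670385837555), 0.20442090928554535)
side foot ((0.5213834643363953, 0.19757072627544403), 0.02166452817618847) [0.51885783 0.1993751  0.02398562]
  return _methods._mean(a, axis=axis, dtype=dtype,
  ret = um.true_divide(
<stdin>:13: RuntimeWarning: Mean of empty slice.
```

View pics/side2.png

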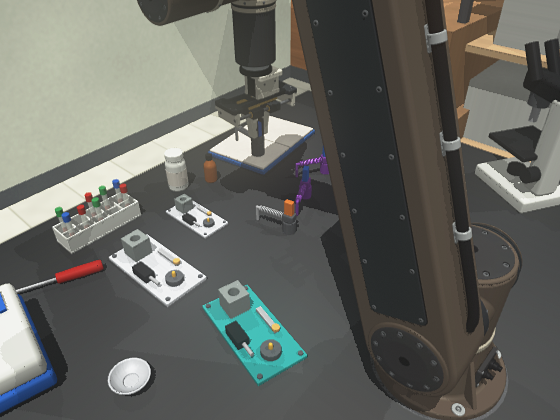

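The side view shows the blue spring lifted upright in the gripper near (135, 258). The big white chassis is clear, with its anchor at (243, 136) and post at (277, 174).

```bash
python3 -c "
from h import *
plan([.565,.198,.2],180,10)"
```

```text
q6 -1.7377378440806048 t 4.35
[0.0094, 0.0358, 0.0009] [0.0, -0.01, -0.75]
[0.009, 0.036, 0.0009] [0.0, -0.01, -0.75]
[0.0085, 0.0361, 0.0009] [0.0, -0.01, -0.75]
[0.008, 0.0362, 0.0009] [0.0, -0.01, -0.75]
[0.0075, 0.0363, 0.0008] [0.0, -0.01, -0.75]
[0.0071, 0.0364, 0.0008] [0.0, -0.01, -0.75]
[0.0066, 0.0365, 0.0008] [0.0, -0.01, -0.75]
[0.0061, 0.0366, 0.0008] [0.0, -0.01, -0.75]
[0.0056, 0.0366, 0.0008] [0.0, -0.01, -0.75]
[0.0051, 0.0367, 0.0008] [0.0, -0.01, -0.75]
```

>>> {"op": "carry_out", "data": {
  "commands": [
    {"dp": [0.0094,0.0358,0.001],"rotation": [0,0,-0.75]},
    {"dp": [0.009,0.036,0.001],"rotation": [0,0,-0.75]},
    {"dp": [0.0085,0.036,0.001],"rotation": [0,0,-0.75]},
    {"dp": [0.008,0.036,0.001],"rotation": [0,0,-0.75]},
    {"dp": [0.0075,0.0363,0.001],"rotation": [0,0,-0.75]}
  ]
}}

```text
t: 4.97
eef_pos: [0.5883, 0.0147, 0.2034]
ee_rot: [-3.141, -0.002, 3.076]
force: [0.8, 0.1, -0.7]
width: 0.014
gripper_force: 40.0
```

>>> {"op": "carry_out", "data": {
  "commands": [
    {"dp": [0.007,0.0364,0.001],"rotation": [0,0,-0.75]},
    {"dp": [0.0066,0.0365,0.001],"rotation": [0,0,-0.75]},
    {"dp": [0.006,0.0366,0.001],"rotation": [0,0,-0.75]},
    {"dp": [0.0056,0.0366,0.001],"rotation": [0,0,-0.75]},
    {"dp": [0.005,0.0367,0.001],"rotation": [0,0,-0.75]},
    {"dp": [0,0,0],"rotation": [0,0,0]},
    {"dp": [0,0,0],"rotation": [0,0,0]}
  ]
}}

```text
t: 5.85
eef_pos: [0.5657, 0.1973, 0.1987]
ee_rot: [-3.14, -0.002, -3.141]
force: [-0.2, -0.4, -1.1]
width: 0.014
gripper_force: 40.0
```

```bash
python3 - <<'E'
from h import *
s=readout.get_state(); print(s['eef_pos'],np.degrees(s['ee_rot']),s['t'],s['width'],s['gripper_force'])
out=[]
for n in('top','side','wrist'):
  p,P=cloud(n); np.savez(n+'3.npz',p=p,P=P)
  for r in vision.trace('spring_hook',n):
    q=P[r['pixels']]; print(n,r['score'],r['position'],np.nanmedian(q,0),np.nanmin(q,0),np.nanmax(q,0))
  if n!='wrist': out.append(cv2.resize(p[80:330,60:310],(400,400),interpolation=cv2.INTER_CUBIC))
  else: save('w3.png',p)
save('c3.png',np.hstack(out))
E
```

```text
[0.56567224 0.1973208  0.19868547] [-1.79931649e+02 -9.74134366e-02 -1.79982635e+02] 5.85 0.014038295246197425 39.987249970436096
top 0.58 [222.6, 323.6] [ 0.48941952 -0.19048922  0.04755852] [ 0.47314546 -0.22760391 -0.00258461] [ 0.51108645 -0.16127737  0.05388047]
top 0.47 [138.8, 137.5] [0.6529382  0.19585719 0.16296559] [0.63875446 0.19049082 0.00242938] [0.71276751 0.26255043 0.17072673]
top 0.47 [184.0, 374.8] [ 0.58329915 -0.31498685  0.04685128] [ 5.68056232e-01 -3.40485013e-01  6.98009910e-05] [ 0.59790976 -0.29866615  0.05252299]
side 0.64 [205.2, 131.0] [0.63932859 0.2006749  0.16235381] [0.61253509 0.12833527 0.04090101] [0.78438852 0.20541176 0.17245594]
side 0.57 [161.8, 305.4] [ 0.58126642 -0.3222772   0.04573537] [ 0.55468213 -0.37899589 -0.00117447] [ 0.63996634 -0.29758743  0.05329005]
side 0.48 [194.4, 300.2] [ 0.48621326 -0.18459686  0.04681608] [ 0.47181992 -0.23892723  0.00305739] [ 0.5256946  -0.15861195  0.05406815]
wrist 0.55 [328.2, 278.5] [0.61193808 0.19659989 0.16746043] [0.61022956 0.19088517 0.16257928] [0.61623373 0.20412513 0.17040329]
```

View pics/c3.png

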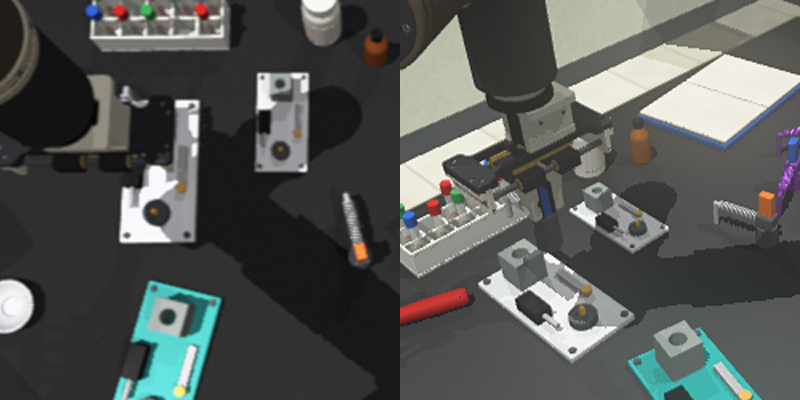

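View pics/w3.png

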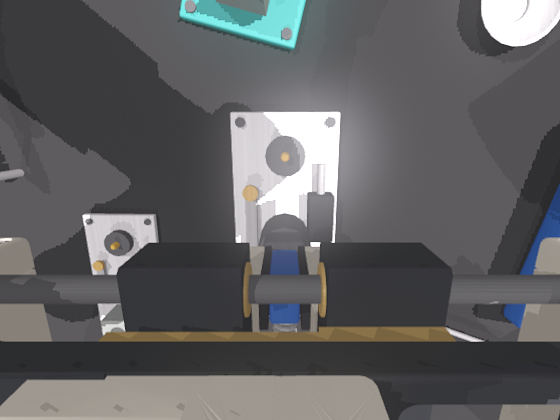

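The crops show the spring held over the chassis. In the top crop the hook end is at about (130, 97), and in the side crop it's just left of the fingers at (515, 200). In the wrist view the post is at (285, 157), in line with the blue tab at column 285.

```bash
python3 - <<'E'
import numpy as np,cv2
z=np.load('w13.npz') if 0 else np.load('wrist3.npz');p=z['p'].astype(int);P=z['P']
y=(p[...,0]>p[...,2]+50)&(abs(P[...,0]-.52)<.03)&(abs(P[...,1]-.197)<.02)
print('pin',y.sum(),np.median(P[y],0))
f=(abs(P[...,2]-.024)<.004)&(abs(P[...,0]-.52)<.03)&(abs(P[...,1]-.197)<.03)
print('foot',cv2.minEnclosingCircle(P[f][:,:2].astype('f4')),P[f].mean(0))
pl=(abs(P[...,2]-.011)<.004)&(p.min(-1)>130)&(P[...,0]<.6)&(abs(P[...,1]-.197)<.07);q=P[pl]; print('plate',q.min(0),q.max(0),cv2.minAreaRect(q[:,:2].astype('f4')))
b=(P[...,2]>.165)&(p[...,2]>p[...,0]+40)&(abs(P[...,1]-.197)<.03); print('tab',np.median(P[b],0),P[b].min(0),P[b].max(0))
for n in('side','top'):
  z=np.load(n+'3.npz');P=z['P']
  m=(P[...,0]>.62)&(P[...,0]<.69)&(abs(P[...,1]-.197)<.025)&(P[...,2]>.1)&(P[...,2]<.185)
  q=P[m];print(n,len(q))
  for a in np.arange(.1,.185,.01):
    k=q[(q[:,2]>=a)&(q[:,2]<a+.01)]
    if len(k): print(round(a,2),len(k),k.min(0).round(4),k.max(0).round(4),np.median(k,0).round(4))
E
```

```text
pin 2150 [0.54278873 0.20108713 0.26718097]
foot ((0.5211824178695679, 0.1982429325580597), 0.01995084621012211) [0.52077495 0.19819283 0.02363885]
plate [0.38305729 0.12734761 0.00701574] [0.59998247 0.25328102 0.01495014] ((0.49467480182647705, 0.19453509151935577), (0.21940815448760986, 0.11858191341161728), 4.661296844482422)
tab [0.55919249 0.19731757 0.20220879] [0.53344221 0.19051756 0.165331  ] [0.61114882 0.20427527 0.2540065 ]
side 99
0.11 1 [0.6604 0.1983 0.1198] [0.6604 0.1983 0.1198] [0.6604 0.1983 0.1198]
0.12 11 [0.6522 0.1942 0.1229] [0.6602 0.2014 0.13  ] [0.6554 0.198  0.1261]
0.13 14 [0.6528 0.1939 0.131 ] [0.6588 0.202  0.1384] [0.6566 0.1982 0.1353]
0.14 14 [0.6545 0.1951 0.1413] [0.6605 0.2022 0.1499] [0.6561 0.1992 0.1448]
0.15 6 [0.6238 0.201  0.1535] [0.6586 0.2034 0.1594] [0.646  0.202  0.1571]
0.16 50 [0.6202 0.191  0.1604] [0.6475 0.2054 0.1698] [0.6347 0.202  0.1668]
0.17 3 [0.6233 0.1995 0.1703] [0.6279 0.2022 0.1725] [0.6265 0.2015 0.1703]
top 79
0.12 6 [0.6538 0.1939 0.12  ] [0.6587 0.1978 0.1299] [0.6556 0.1956 0.126 ]
0.13 9 [0.6539 0.1937 0.1304] [0.6592 0.1982 0.1387] [0.6551 0.1945 0.1356]
0.14 7 [0.654  0.1941 0.1405] [0.6592 0.1959 0.1499] [0.6564 0.1951 0.1444]
0.15 5 [0.6462 0.1948 0.1524] [0.6591 0.2049 0.1595] [0.6554 0.1953 0.1544]
0.16 50 [0.6388 0.1905 0.1601] [0.6601 0.2037 0.1684] [0.6473 0.1961 0.1647]
0.17 2 [0.6401 0.1947 0.1702] [0.6464 0.1986 0.1707] [0.6432 0.1967 0.1705]
```

>>> {"op": "carry_out", "data": {
  "commands": [
    {"dp": [0.001,0.0005,0.02],"rotation": [0,0,0]},
    {"dp": [0,0,0.02],"rotation": [0,0,0]},
    {"dp": [0,0,0.012],"rotation": [0,0,0]},
    {"dp": [0,0,0.006],"rotation": [0,0,0]},
    {"dp": [0,0,0.006],"rotation": [0,0,0]},
    {"dp": [0,0,0.006],"rotation": [0,0,0]},
    {"dp": [0,0,0.006],"rotation": [0,0,0]},
    {"dp": [0,0,0],"rotation": [0,0,0]}
  ]
}}

```text
t: 7.15
eef_pos: [0.5649, 0.1979, 0.1233]
ee_rot: [-3.141, -0.001, 3.141]
force: [0.7, -0.5, -1.0]
width: 0.0137
gripper_force: 40.0
```

```bash
python3 - <<'E'
from h import *
s=readout.get_state(); print(s['eef_pos'],np.degrees(s['ee_rot']),s['force'],s['width'])
out=[]
for n in('top','side'):
  p,P=cloud(n); out.append(cv2.resize(p[110:260,80:230],(400,400),interpolation=cv2.INTER_CUBIC))
save('c4.png',np.hstack(out))
E
```

```text
[0.56490698 0.19789137 0.12329727] [-1.79973563e+02 -4.15163667e-02  1.79991921e+02] [ 0.6998608  -0.51472939 -1.02620233] 0.013684578650779392
```

View pics/c4.png

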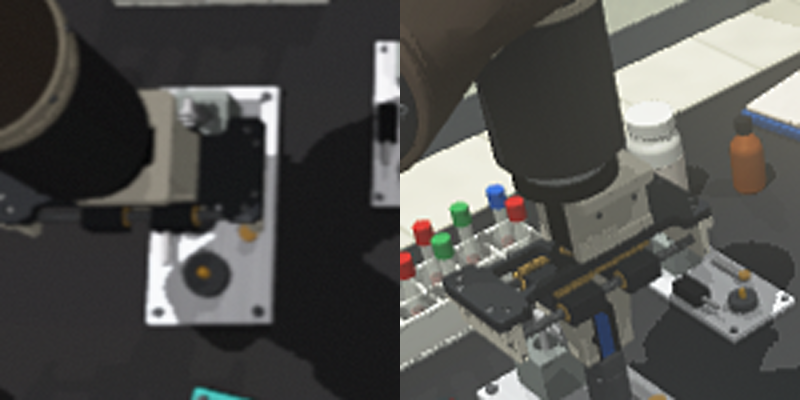

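The top crop shows the coil end over the anchor hole at (205, 105), and the force readings show no contact. Next I stretch toward the post.

>>> {"op": "carry_out", "data": {
  "commands": [
    {"dp": [0.006,0,0],"rotation": [0,0,0]},
    {"dp": [0.008,0,0],"rotation": [0,0,0]},
    {"dp": [0.008,0,0],"rotation": [0,0,0]},
    {"dp": [0.008,0,0],"rotation": [0,0,0]},
    {"dp": [0.008,0,0],"rotation": [0,0,0]},
    {"dp": [0.0075,0,0],"rotation": [0,0,0]},
    {"dp": [0,0,0],"rotation": [0,0,0]},
    {"dp": [0,0,0],"rotation": [0,0,0]}
  ]
}}

```text
t: 8.25
eef_pos: [0.52, 0.1982, 0.124]
ee_rot: [3.141, 0.001, -3.142]
force: [5.2, -0.8, -2.3]
width: 0.0136
gripper_force: 40.0
```

```bash
python3 - <<'E'
from h import *
s=readout.get_state(); print(s['eef_pos'],np.degrees(s['ee_rot']),s['force'],s['width'],s['t'])
out=[]
for n in('top','side'):
  p,P=cloud(n); np.savez(n+'5.npz',p=p,P=P); out.append(cv2.resize(p[110:260,80:230],(400,400),interpolation=cv2.INTER_CUBIC))
  m=(abs(P[...,0]-.521)<.03)&(abs(P[...,1]-.198)<.025)&(P[...,2]>.045)&(P[...,2]<.08); q=P[m]
  if len(q): print(n,'collar',len(q),q.min(0),q.max(0))
save('c5.png',np.hstack(out))
E
```

```text
[0.52003323 0.19822391 0.12395117] [ 1.79987928e+02  3.39829772e-02 -1.79996353e+02] [ 5.22641228 -0.83952896 -2.33443455] 0.013649862752048832 8.25
top collar 14 [0.50579081 0.18097288 0.0450431 ] [0.52183001 0.19383959 0.07718754]
side collar 207 [0.50454212 0.18381352 0.04506939] [0.53692416 0.21603358 0.07984011]
```

View pics/c5.png

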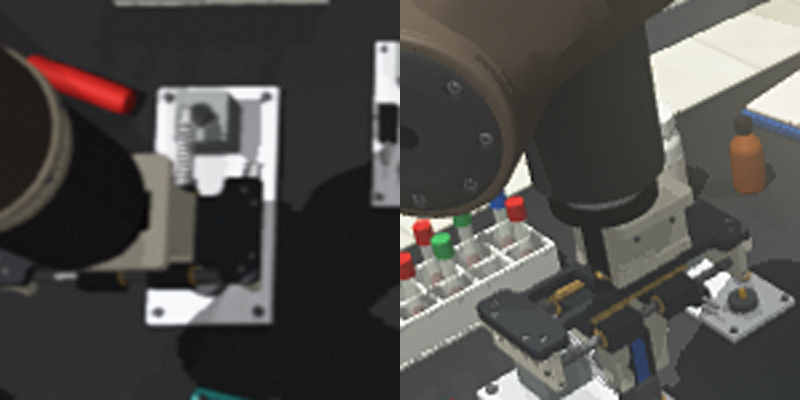

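The pull force of 5.2 N matches the expected stretch, and the collar is centred at about (0.521, 0.199), over the post. Now I lower it.

>>> {"op": "carry_out", "data": {
  "commands": [
    {"dp": [0,0,0.005],"rotation": [0,0,0]},
    {"dp": [0,0,0.005],"rotation": [0,0,0]},
    {"dp": [0,0,0.005],"rotation": [0,0,0]},
    {"dp": [0,0,0.003],"rotation": [0,0,0]},
    {"dp": [0,0,0],"rotation": [0,0,0]},
    {"dp": [0,0,0],"rotation": [0,0,0]}
  ]
}}

```text
t: 9.1
eef_pos: [0.5194, 0.198, 0.1055]
ee_rot: [-3.141, -0.001, 3.141]
force: [5.9, 0.9, -1.9]
width: 0.014
gripper_force: 40.0
```

>>> {"op": "carry_out", "data": {
  "commands": [
    {"dp": [0,0,0.0015],"rotation": [0,0,0]},
    {"dp": [0,0,0],"rotation": [0,0,0]},
    {"dp": [0,0,0.001],"rotation": [0,0,0]},
    {"dp": [0,0,0],"rotation": [0,0,0]}
  ]
}}

```text
t: 9.6
eef_pos: [0.52, 0.1982, 0.1039]
ee_rot: [3.141, 0.001, -3.141]
force: [3.9, 0.1, 5.4]
width: 0.0139
gripper_force: 40.0
```

Seating contact is confirmed: +5.4 N at TCP z 0.104, as expected. I'll ease the collar against the pin, then release and retreat.

>>> {"op": "carry_out", "data": {
  "commands": [
    {"dp": [-0.003,0,0],"rotation": [0,0,0]},
    {"dp": [-0.003,0,0],"rotation": [0,0,0]},
    {"dp": [0,0,0],"rotation": [0,0,0]},
    {"dp": [0,0,0],"rotation": [0,0,0]}
  ]
}}

```text
t: 10.1
eef_pos: [0.5251, 0.198, 0.1039]
ee_rot: [-3.141, -0.001, -3.142]
force: [0.4, -0.6, 10.4]
width: 0.014
gripper_force: 40.0
```

>>> {"op": "carry_out", "data": {
  "commands": [
    {"dp": [0,0,0],"rotation": [0,0,0]},
    {"dp": [0,0,0],"rotation": [0,0,0]},
    {"dp": [0,0,0],"rotation": [0,0,0]},
    {"dp": [0,0,0],"rotation": [0,0,0]}
  ],
  "grip": 0.045
}}

```text
t: 10.6
eef_pos: [0.5241, 0.1973, 0.1024]
ee_rot: [-3.14, -0.003, 3.141]
force: [-0.0, 0.9, 0.0]
width: 0.0435
gripper_force: 0.0
```

>>> {"op": "carry_out", "data": {
  "commands": [
    {"dp": [0,0,-0.02],"rotation": [0,0,0]},
    {"dp": [0,0,-0.03],"rotation": [0,0,0]},
    {"dp": [0,0,-0.04],"rotation": [0,0,0]},
    {"dp": [0,0,-0.04],"rotation": [0,0,0]},
    {"dp": [0,-0.03,-0.02],"rotation": [0,0,0]},
    {"dp": [0,-0.04,0],"rotation": [0,0,0]},
    {"dp": [0,-0.04,0],"rotation": [0,0,0]},
    {"dp": [0,-0.04,0],"rotation": [0,0,0]}
  ]
}}

```text
t: 11.6
eef_pos: [0.5243, 0.0468, 0.2523]
ee_rot: [-3.141, -0.003, 3.142]
force: [1.0, -1.1, -0.6]
width: 0.0455
gripper_force: 0.0
```

```bash
python3 - <<'E'
from h import *
s=readout.get_state(); print(s['eef_pos'],s['force'],s['width'],s['t'])
out=[]
for n in('top','side'):
  p,P=cloud(n); out.append(cv2.resize(p[110:260,80:230],(400,400),interpolation=cv2.INTER_CUBIC))
  pi=p.astype(int); near=(abs(P[...,0]-.521)<.04)&(abs(P[...,1]-.198)<.03)
  b=near&(pi[...,2]>pi[...,0]+40); print(n,'blue',b.sum(),P[b].min(0),P[b].max(0))
  b&=P[...,2]>.11; print('top of tab',P[b].mean(0) if b.any() else 0)
  m=near&(P[...,2]>.03)&(P[...,2]<.07); print('collar',P[m].min(0),P[m].max(0))
save('c6.png',np.hstack(out))
E
```

```text
[0.52427798 0.04682529 0.25234237] [ 1.0326093  -1.14301787 -0.57462073] 0.04545802957109111 11.6
top blue 64 [0.51819908 0.19719833 0.0784067 ] [0.53758407 0.21499664 0.1177375 ]
top of tab [0.52252242 0.20809586 0.1147717 ]
collar [0.51204854 0.18200009 0.03043522] [0.55720621 0.20989057 0.06986825]
side blue 166 [0.51674228 0.20038518 0.07469599] [0.55743325 0.2158336  0.11865793]
top of tab [0.52871127 0.20947178 0.11517535]
collar [0.51090399 0.18670019 0.03064117] [0.56058722 0.22731093 0.06972305]
```

View pics/c6.png

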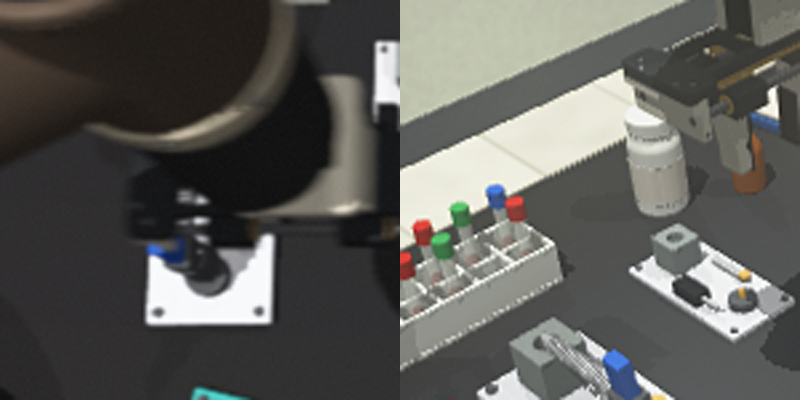

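The crops show the spring in place, but the tab at (165, 248) in the top crop seems to lean toward +y. I'll clear the arm and measure it.

>>> {"op": "carry_out", "data": {
  "commands": [
    {"dp": [0,-0.04,0],"rotation": [0,0,0]},
    {"dp": [0,-0.04,0],"rotation": [0,0,0]},
    {"dp": [0,-0.04,0],"rotation": [0,0,0]},
    {"dp": [0,-0.04,0],"rotation": [0,0,0]},
    {"dp": [0,-0.04,0],"rotation": [0,0,0]},
    {"dp": [0,0,0],"rotation": [0,0,0]},
    {"dp": [0,0,0],"rotation": [0,0,0]}
  ]
}}

```text
t: 12.58
eef_pos: [0.5251, -0.1515, 0.2525]
ee_rot: [3.141, -0.002, 3.141]
force: [0.2, 0.1, 0.6]
width: 0.0452
gripper_force: 0.0
```

```bash
python3 - <<'E'
from h import *
out=[]
for n in('top','side'):
  p,P=cloud(n); out.append(cv2.resize(p[130:280,80:230],(400,400),interpolation=cv2.INTER_CUBIC)); np.savez(n+'7.npz',p=p,P=P)
  pi=p.astype(int); near=(P[...,0]>.49)&(P[...,0]<.7)&(abs(P[...,1]-.198)<.045)
  b=near&(pi[...,2]>pi[...,0]+40)
  for a in (.07,.08,.09,.1,.11): 
    k=P[b&(abs(P[...,2]-a-.005)<.005)]; print(n,a,len(k),k.mean(0).round(4) if len(k) else '',k.min(0).round(4) if len(k) else '',k.max(0).round(4) if len(k) else '')
  k=P[near&(P[...,2]>.06)&(P[...,0]>.56)]; 
  for x in (.57,.59,.61,.63,.65):
    j=k[abs(k[:,0]-x)<.01]; print('coil',x,len(j),j.mean(0).round(4) if len(j) else '',j.max(0).round(4) if len(j) else '')
save('c7.png',np.hstack(out))
E
```

```text
top 0.07 0   
top 0.08 0   
top 0.09 0   
top 0.1 0   
top 0.11 0   
coil 0.57 0  
coil 0.59 0  
coil 0.61 0  
coil 0.63 0  
coil 0.65 0  
side 0.07 3 [0.5376 0.2087 0.0782] [0.5223 0.204  0.0765] [0.5556 0.2113 0.0797]
side 0.08 32 [0.5236 0.2087 0.0857] [0.5174 0.2014 0.0809] [0.5401 0.2133 0.0894]
side 0.09 32 [0.5243 0.2106 0.0956] [0.5179 0.2017 0.0905] [0.5412 0.2147 0.0997]
side 0.1 34 [0.5245 0.2101 0.1048] [0.5173 0.2013 0.1003] [0.5414 0.2152 0.1098]
side 0.11 66 [0.5284 0.2099 0.1153] [0.518  0.2021 0.1104] [0.5406 0.2168 0.1189]
coil 0.57 46 [0.5705 0.2057 0.0728] [0.5793 0.2104 0.0787]
coil 0.59 44 [0.5904 0.2049 0.0724] [0.5997 0.2105 0.0771]
coil 0.61 45 [0.6101 0.2047 0.072 ] [0.6199 0.2096 0.077 ]
coil 0.63 41 [0.6305 0.2041 0.0715] [0.6398 0.209  0.076 ]
coil 0.65 12 [0.6473 0.2061 0.0679] [0.6519 0.2205 0.0726]
```

View pics/c7.png

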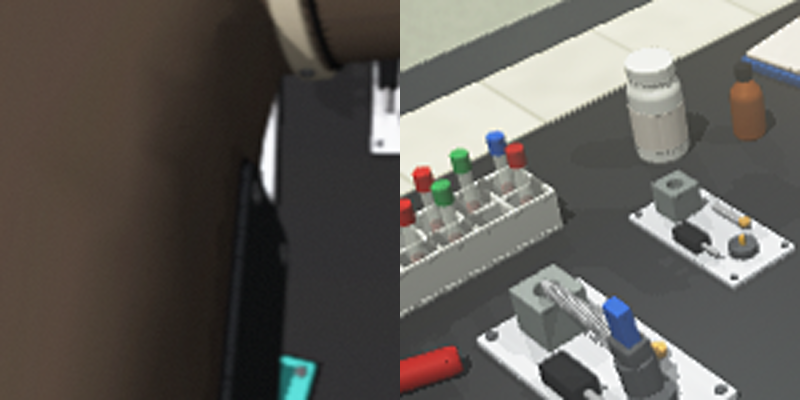

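The side crop shows the hook in the hole at (545, 290) and the collar on the post, with the tab at (620, 320) apparently leaning. I'll look straight down with the wrist camera to measure it.

>>> {"op": "carry_out", "data": {
  "commands": [
    {"dp": [-0.01,0.05,-0.01],"rotation": [0,0,0]},
    {"dp": [-0.01,0.05,-0.01],"rotation": [0,0,0]},
    {"dp": [-0.01,0.05,-0.01],"rotation": [0,0,0]},
    {"dp": [-0.01,0.05,0],"rotation": [0,0,0]},
    {"dp": [0,0.05,0],"rotation": [0,0,0]},
    {"dp": [0,0.05,0],"rotation": [0,0,0]},
    {"dp": [0,0.05,0],"rotation": [0,0,0]},
    {"dp": [0,0,0],"rotation": [0,0,0]}
  ]
}}

```text
t: 13.68
eef_pos: [0.5648, 0.2022, 0.2827]
ee_rot: [3.142, -0.001, -3.137]
force: [-0.6, -0.8, -0.6]
width: 0.0452
gripper_force: 0.0
```

```bash
python3 - <<'E'
from h import *
print(readout.get_state()['eef_pos'])
p,P=cloud('wrist'); save('w8.png',p); np.savez('w8.npz',p=p,P=P); pi=p.astype(int)
near=(P[...,0]>.48)&(P[...,0]<.7)&(abs(P[...,1]-.198)<.045)
def pl(m):
  q=P[m]; 
  for _ in range(4):
    A=np.c_[q[:,:2]-q[:,:2].mean(0),np.ones(len(q))]; c=np.linalg.lstsq(A,q[:,2],rcond=None)[0]; r=q[:,2]-A@c; q=q[abs(r)<max(.002,1.5*r.std())]
  return len(q),c,q.mean(0),cv2.minAreaRect(q[:,:2].astype('f4'))
b=near&(pi[...,2]>pi[...,0]+40); zt=np.nanmax(P[b][:,2]); print('top z',zt, 'tab',pl(b&(P[...,2]>zt-.008)))
f=near&(abs(P[...,2]-.024)<.004)&(P[...,0]<.56)
print('foot',f.sum(),cv2.minEnclosingCircle(P[f][:,:2].astype('f4')))
m=near&(P[...,2]>.072)&(P[...,2]<.084)&(P[...,0]<.56)&~b; print('head',m.sum(),pl(m))
for a in (.03,.04,.05,.06,.07,.08,.09,.1,.11):
  k=P[near&(P[...,0]<.56)&(abs(P[...,2]-a)<.005)]; 
  if len(k): print(a,len(k),k.min(0).round(4),k.max(0).round(4))
E
```

```text
[0.56482023 0.20218928 0.28272852]
top z 0.11789107112219116 tab (277, array([-0.00188386, -0.04757073,  0.11578693]), array([0.53033766, 0.20821061, 0.11578693]), ((0.5305142402648926, 0.20828476548194885), (0.02054043859243393, 0.011741524562239647), 0.31965216994285583))
foot 549 ((0.546943187713623, 0.19830264151096344), 0.04509967565536499)
head 332 (245, array([-0.12213224, -0.16887056,  0.07776651]), array([0.53202254, 0.20172127, 0.07778639]), ((0.537453293800354, 0.204985573887825), (0.022612204775214195, 0.044329892843961716), 89.72293853759766))
0.03 130 [0.5045 0.1824 0.025 ] [0.56   0.2425 0.0348]
0.04 21 [0.5123 0.1842 0.0355] [0.5281 0.2058 0.0449]
0.05 27 [0.5125 0.1846 0.045 ] [0.5326 0.2068 0.0548]
0.06 103 [0.5132 0.1864 0.0563] [0.54   0.2183 0.0647]
0.07 153 [0.5147 0.1924 0.0656] [0.5599 0.2122 0.0749]
0.08 257 [0.5153 0.1925 0.075 ] [0.5591 0.2164 0.0845]
0.09 31 [0.5192 0.1992 0.087 ] [0.5394 0.2116 0.0942]
0.1 34 [0.5191 0.2003 0.0957] [0.5389 0.2135 0.1038]
0.11 103 [0.5196 0.2014 0.1053] [0.5409 0.2161 0.115 ]
```

View pics/w8.png

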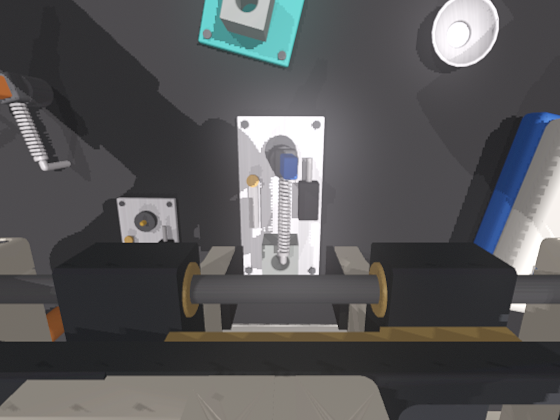

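The wrist view shows the collar on the foot at (280, 150), the coil along the plate and the leg in the anchor hole at (282, 262). The tilt is about 0.05–0.13 rad (limit 0.2), the collar is about 8 mm off the post (limit 16), and the pose is unchanged over 2 s. All of this is within the limits and the arm is clear, so I'm handing it in.

```bash
python3 -c "
from h import *
print(arm.job_done())"
```

```text
the job is handed in; nothing more can be done
None
```

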